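# Close up a repaired radio and lock its quarter-turn catches

## Robot

A 7-joint arm with a two-finger parallel gripper is mounted at the origin on the work surface. World frame = base frame: x ahead of the robot, y to its left, z up, the work surface at z = 0. Lengths are in mm, angles in degrees, forces in N, time in s.
With the tool pointing down it reaches from about 350 to 900 mm from the base axis. Payload 8.1 kg.
Tool frame: the origin (TCP) lies at the very end of the fingers, on their centre line; the grasp point (between the pads) lies 19 mm behind it; z points along the fingers, y is the direction in which the jaws open and shut (so a half turn about z gives the same grasp; the last joint's range is limited). The gripper opens to 92 mm and grips with 3 to 60 N. Pads are 19 mm wide; open, the fingers measure 130 mm over their backs; the gripper's body (75 mm by 190 mm) begins 47 mm behind the grasp point.
Start: joints at [-71.998, 24.895, 1.432, 90.138, -0.665, 64.973, -4.303], TCP at [253.051, 571.495, 226.742] pointing down, gripper open.
Joint ranges: [-149.89, 149.89], [-25.12, 119.58], [-72.63, 75.52], [4.76, 147.25], [-75.54, 255.54], [6.69, 114.76], [-157.13, 157.13]. Speed limits (degrees/s): [127.2, 127.2, 172.46, 172.46, 180, 180, 180].

## Interface

Orientations are given as a 3x3 rotation matrix whose columns are the frame's x, y, z axes.
In Python, from plant import * gives the robot as it stands.
- The arm moves only by the shell command python3 -m crank 'ROWS' [FORCE]. ROWS is text: rows parted by semicolons, each of 5 numbers parted by spaces: the opening, from 0 (shut) to 1 (fully open), then the shift along the tool's x, y, z in cm, then the turn about the tool's z in degrees. A call has 1 to 20 rows; each row shifts and turns the commanded pose from where the row before left it, along the tool's axes as they then stand; what a row does not reach is not made up. A row lasts 1/8 s, in which the tool goes at most 62.5 mm and 10.7 degrees, less where a joint would pass 70% of its speed; a pose out of reach is approached as far as the arm can. A call is refused whole if a number of a shift passes 6.25 or a number of a turn 10.7, either way. A call with a gripper value outside its range is refused whole. The fingers move at their own pace and stop on an object; FORCE is the grip in N (left out, the last holds). Time passes only in rows, so rows that do not move let the fingers close. It gives the time, the measured TCP pose, the force and the opening at its end, in the units of the state.
- observe(): the state, without advancing time (a new reading comes with each control period).
- camera(name): name is "scene" or "top"; returns the picture (480x640x3 uint8, blue, green, red); there is no depth.
- camera_params(name): a dict with "fx", "fy", "cx", "cy" (pixels), "rvec" (rotation vector, rad) and "tvec" (3), from world to camera coordinates, as OpenCV has them. Camera axes: x right, y down, z forward; pixel columns grow to the right and rows downward; lengths in mm; the calibration is good to about 2 mm. A picture is of the moment at which its call begins. camera_params takes no time and is no camera call.
- job_done(): hands the job in, once; it reports no verdict.
The state is a dict: "time_s": time; "joints": joint angles; "joint_velocities": joint speeds; "effort": joint torques, N m; "tcp_pos": TCP position; "eef_rot": TCP orientation; "contact_force": force on the tool from outside, world axes, zero at the start; "moment": the same for the moment, N m; "width": finger opening in mm.
Only numpy, scipy, OpenCV 4.12 (cv2) and the standard library are available. Lean on these libraries where they do the work, as an engineer would, in place of code of your own. Each camera call takes 0.05 s, during which the arm holds its last target. There are 200 camera calls.

## Task

Finish the repaired radio: lay the orange battery pack flat in the bay inside its open back, lay the grey back cover over the opening and press it down until both spring latches snap over it, then turn the two red catches clockwise until each clicks past its detent and its tongue locks over the cover. Leave the torch, the flux tin and everything else on the bench where it is.

Things in the scene. Friction and masses are not known exactly. Their poses are not given: they have to be found in the camera images.
- radio: Blue portable radio lying on its front, back open upwards: 156 (x) x 226 (y) x 66 (z) mm, heavy, does not move. Origin: centre of its underside, on the bench; z up, long side along y. The opening in its back is 96 (x) x 120 (y) mm, its floor 12 mm above the origin. Red turn catches stand at its y ends, steel spring latches at the middle of the opening's long sides.
- seat (a point): Centre of the ledge on which the cover's underside rests when fully home, 58 mm above the radio's underside; axes as the radio. The ledge lies round the opening in a recess 115 (x) x 141 (y) mm, 8 mm deep, with upper edges sloped 4 mm wide; the seated cover is flush with the radio's back (66 mm up).
- latch_far (a joint): Travel in m of the steel spring latch on the opening's +x side: 0 sprung in, grows to 0.009 pushed outward. It is a steep ramp at x = 52 to 62 mm, y within +-12 mm, 67 to 82 mm above the radio's underside. The cover's edge pushes it out on the way down, then it springs back over the cover. Snapping both takes a 6 to 18 N push, starting 18 mm above the seat.
- latch_near (a joint): Travel of the same kind of latch on the opening's -x side (x = -52 to -62 mm).
- bay (a point): Centre of the floor of the battery bay, on the radio's centre line, 12 mm above its underside; axes as the radio. The bay is 46 (x) x 88 (y) mm, marked by four black corner brackets 6 mm high. The inside walls of the radio stand at x = +-48 and y = +-60 mm, 46 mm high: open the gripper only a little in there.
- cover_grip (a point): Centre of the grip rib of the loose grey back cover, a plate 112 (x) x 136 (y) x 8 (z) mm, 160 g, with vent slots and in its middle an upright rib 60 (x) x 14 (y) x 26 (z) mm. The point is 13 mm above the plate's outer face, 21 mm above its underside; axes as the cover. Lies rib up. Fully home the point is 79 mm above the radio's underside. Fits either way round.
- battery_center (a point): Centre of the loose battery pack, an orange block with a black band, 34 (x) x 76 (y) x 40 (z) mm, about 250 g, lying flat on the bench; axes along its sides. It belongs in the bay with its long side along the bay's, either way round.
- catch_left_grip (a point): Point on the axis of the red turn catch at the radio's +y end (92.5 mm from its centre), 89 mm above its underside. A finger bar 36 long, 12 thick, 73 to 99 mm up, stands on a tongue 4 mm thick (69 to 73 up) reaching 40 mm along this point's +x; bar along the same x. The point turns with it. Open: along the radio's x; locked: tongue points at the radio's centre, over the cover.
- catch_left (a joint): Angle of that catch in rad: 0 open, 1.57 locked, with stops at both; grows clockwise seen from above. A spring detent, about 0.13 N m at its stiffest near the open stop, pushes it back to 0 below half-way (0.79) and, past that, snaps it on to 1.57. It starts open.
- catch_right_grip (a point): The same for the catch at the radio's -y end; its tongue too reaches along this point's own +x axis.
- catch_right (a joint): Angle of the right catch in rad, as the left: 0 open at the start, grows clockwise seen from above, 1.57 locked, same detent.
- torch: Bystander: yellow torch lying on the bench, 175 x 44 x 50 mm, lying along its x axis; origin on the bench under it. Leave it alone.
- flux_tin: Bystander: round steel flux tin, 57 mm across, 24 mm high; origin at the centre of its underside. Leave it alone.
- rack: Bystander: wooden rack 60 (x) x 240 (y) mm with five upright screwdrivers, 153 mm tall, fixed; origin at the centre of its underside.
Not all that is in view belongs to the job. Of the things like the part that bears battery_center, leave any that is blue, green or yellow; of the rest the larger one is meant.

How it is judged (in metres and radians):
On the way, in this order (a step that is already met when the one before it is completed fails the run):
1. the battery pack lies flat in the bay (x of battery_center in the frame of bay between -0.008 and 0.008 m and y of battery_center in the frame of bay between -0.008 and 0.008 m and z of battery_center in the frame of bay between 0.016 and 0.024 m and angle between the y axis of battery_center and the y axis of bay, either way round below 0.25 rad and angle between battery_center's own z axis and vertical below 0.1 rad), for 0.2 s.
2. the cover is snapped fully home over the battery (all of step 1 and x of cover_grip in the frame of seat between -0.004 and 0.004 m and y of cover_grip in the frame of seat between -0.004 and 0.004 m and z of cover_grip in the frame of seat between 0.019 and 0.023 m and angle between the y axis of cover_grip and the y axis of seat, either way round below 0.06 rad and angle between cover_grip's own z axis and vertical below 0.03 rad and value of joint each of latch_far, latch_near below 0.0025 m), for 0.2 s.
3. one catch has clicked past its detent, the cover home (x of cover_grip in the frame of seat between -0.004 and 0.004 m and y of cover_grip in the frame of seat between -0.004 and 0.004 m and z of cover_grip in the frame of seat between 0.019 and 0.023 m and angle between the y axis of cover_grip and the y axis of seat, either way round below 0.06 rad and angle between cover_grip's own z axis and vertical below 0.03 rad and value of joint each of latch_far, latch_near below 0.0025 m and value of joint any of catch_left, catch_right above 1.35 rad), for 0.1 s.
4. both catches have clicked past their detents, the cover home (x of cover_grip in the frame of seat between -0.004 and 0.004 m and y of cover_grip in the frame of seat between -0.004 and 0.004 m and z of cover_grip in the frame of seat between 0.019 and 0.023 m and angle between the y axis of cover_grip and the y axis of seat, either way round below 0.06 rad and angle between cover_grip's own z axis and vertical below 0.03 rad and value of joint each of latch_far, latch_near below 0.0025 m and value of joint each of catch_left, catch_right above 1.35 rad), for 0.1 s.
At the end, for the whole second after the job is handed in: Battery flat on the bay floor (8 mm each way, 4 mm in height, long side along the bay's within 0.25 rad, tilt under 0.1); cover fully home under both latches (2 mm in height, 4 mm sideways, 0.06 rad in yaw, tilt under 0.03); both catches beyond 1.35 rad. Torch and tin within 20 mm (all of step 1 and all of step 4); the robot touches nothing.
It fails at once if the torch is moved more than 20 mm (distance of torch from where it was at the start of the episode above 0.02 m).
It fails at once if the flux tin is moved more than 20 mm (distance of flux_tin from where it was at the start of the episode above 0.02 m).
It fails at once if the rack is struck by the arm (contact force between the arm and rack above 10 N).
It also fails if it takes over 72 s, if anything falls off the work surface, if the arm or the gripper's body presses on something with over 40 N, if the wrist force passes 120 N, or if a joint passes its speed limit or range.

## Working session

There is one attempt and no reset: what is moved stays moved. The work goes in short steps, Python scripts to look and compute and a shell command to move; the robot and the scene stay as the last step left them, time stands still between calls to the robot, and variables do not carry over. Pictures are saved under pics/ and viewed, about 8 in all and at most 12, crops included, and the job is handed in when it is done.

```bash
ls; mkdir -p pics; python3 - <<'E'
from plant import *
import cv2,numpy as np
for n in("scene","top"):
    im=camera(n);cv2.imwrite(f"pics/{n}0.png",im);print(n,camera_params(n))
s=observe();print(s)
E
```

```text
pics
scene {'fx': 464.03619513646146, 'fy': 464.03619513646146, 'cx': 313.87300552263287, 'cy': 240.78327209512113, 'rvec': array([ 1.96153781,  1.22654522, -0.59091767]), 'tvec': array([-315.44997383, -237.92215267, 1404.25560183])}
top {'fx': 522.0956109445592, 'fy': 522.0956109445592, 'cx': 319.17624101450116, 'cy': 244.5080809881862, 'rvec': array([ 2.14864667, -2.1629042 ,  0.09641125]), 'tvec': array([  76.96287065,  555.51427704, 1307.7748974 ])}
{'time_s': 0.1, 'joints': array([-71.99797093,  24.93065142,   1.4282655 ,  90.18441457,
        -0.66321722,  64.97385822,  -4.30238312]), 'joint_velocities': array([ 0.01677714, -0.02613432, -0.15997648, -0.18993895,  0.07882252,
        0.05561014,  0.07044664]), 'effort': array([ 3.92362956e-03, -6.69125462e+01,  9.88273323e-01, -3.15145147e+01,
       -6.05428638e-02,  3.74815520e-02,  6.78376523e-05]), 'tcp_pos': array([252.86281855, 571.05262914, 226.03898358]), 'eef_rot': array([[-9.14387885e-01,  4.04838973e-01, -4.47946287e-04],
       [ 4.04839200e-01,  9.14386921e-01, -1.33443828e-03],
       [-1.30636396e-04, -1.40154041e-03, -9.99999009e-01]]), 'contact_force': array([-0.74262443,  0.2461149 , -0.06764239]), 'moment': array([-0.00294212, -0.00481244,  0.02075583]), 'width': 91.96308818720227}
```

View pics/scene0.png

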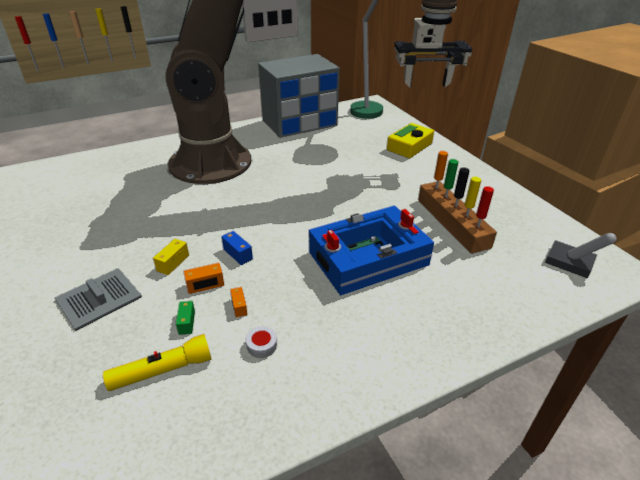

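View pics/top0.png

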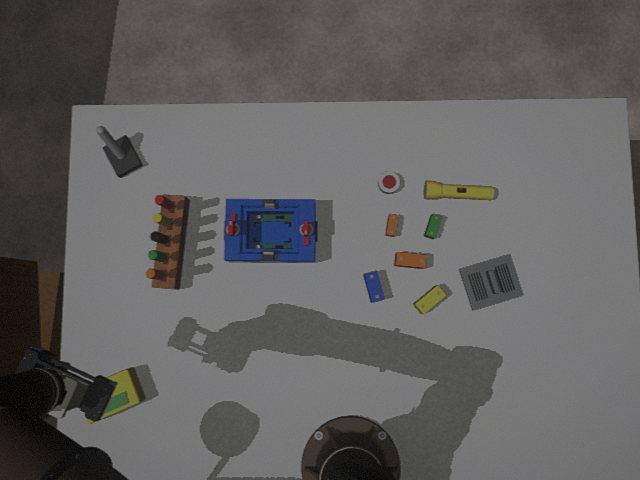

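Top view: the larger orange block is at (411,260). It could be confused with the smaller orange at (392,225), blue at (373,286), yellow at (430,299) and green at (433,226). The cover is at (491,282), the radio at (270,230), the tin at (389,182) and the torch at (460,190). I choose the larger orange block and check it in a crop.

```bash
cat > h.py <<'E'
import numpy as np,cv2
from plant import *
def P(n):
    p=camera_params(n);R=cv2.Rodrigues(np.array(p["rvec"]))[0];t=np.array(p["tvec"]).ravel()
    K=np.array([[p["fx"],0,p["cx"]],[0,p["fy"],p["cy"]],[0,0,1]]);return K,R,t
def ray(n,px,z):
    K,R,t=P(n);px=np.atleast_2d(px).astype(float);c=-R.T@t
    d=(R.T@np.linalg.inv(K)@np.c_[px,np.ones(len(px))].T).T
    return c+d*((z-c[2])/d[:,2])[:,None]
def proj(n,X):
    K,R,t=P(n);q=(K@(R@np.atleast_2d(X).T+t[:,None])).T;return q[:,:2]/q[:,2:]
def mask(im,lo,hi):
    return cv2.inRange(cv2.cvtColor(im,cv2.COLOR_BGR2HSV),np.array(lo),np.array(hi))
def blobs(m,a=60):
    c,_=cv2.findContours(m,cv2.RETR_EXTERNAL,cv2.CHAIN_APPROX_NONE)
    return sorted([k for k in c if cv2.contourArea(k)>a],key=cv2.contourArea,reverse=True)
def rect(n,c,z):
    X=ray(n,c.reshape(-1,2),z)[:,:2].astype(np.float32);return cv2.minAreaRect(X)
E
cat > m.py <<'E'
from h import *
t=cv2.imread("pics/top0.png");s=cv2.imread("pics/scene0.png")
for n in("top","scene"):K,R,tt=P(n);print(n,"cam",-R.T@tt)
hsv=cv2.cvtColor(t,cv2.COLOR_BGR2HSV)
for nm,lo,hi,z in(("orange",(5,150,60),(17,255,255),40),("blue",(105,150,40),(130,255,255),66),("red",(0,150,60),(4,255,255),99),("redb",(174,150,60),(180,255,255),99)):
    for c in blobs(mask(t,lo,hi),15):print(nm,cv2.boundingRect(c),cv2.contourArea(c),rect("top",c,z))
print("px",hsv[282,491],hsv[262,470],hsv[300,540],hsv[260,411],hsv[230,240])
a=cv2.resize(t[185:275,215:325],None,fx=3.6,fy=3.6,interpolation=3)
b=cv2.resize(t[210:320,370:530],None,fx=2.5,fy=2.5,interpolation=3)
c=cv2.resize(s[205:295,300:440],None,fx=2.8,fy=2.8,interpolation=3)
d=cv2.resize(s[225:335,50:255],None,fx=1.95,fy=1.95,interpolation=3)
o=np.zeros((600,800,3),np.uint8)
for i,(k,x,y) in enumerate(((a,0,0),(b,400,0),(c,0,326),(d,400,326))):
    k=k[:600-y,:400];o[y:y+k.shape[0],x:x+k.shape[1]]=k
cv2.imwrite("pics/c1.png",o)
E
python3 m.py
```

```text
top cam [ 409.92983442   47.1654185  1361.81038764]
scene cam [1258.79364457 -262.23227571  689.00088966]
orange (395, 253, 31, 15) 338.0 ((514.9295654296875, -157.15206909179688), (74.60846710205078, 32.630104064941406), 83.85755157470703)
orange (387, 214, 11, 22) 145.5 ((604.7098388671875, -112.2110366821289), (21.304061889648438, 52.61066436767578), 79.86798858642578)
orange (146, 269, 9, 9) 48.5 ((485.31951904296875, 504.7325439453125), (20.71249008178711, 20.393077850341797), 89.62971496582031)
blue (225, 199, 90, 62) 3654.0 ((591.6775512695312, 197.43023681640625), (224.54209899902344, 154.7946014404297), 89.59203338623047)
blue (364, 271, 20, 31) 323.0 ((447.4287414550781, -60.837860107421875), (71.19473266601562, 31.571735382080078), 14.42309856414795)
red (383, 176, 12, 12) 91.0 ((703.1626586914062, -99.45638275146484), (27.03829002380371, 27.58339500427246), 89.40108489990234)
red (155, 195, 9, 9) 41.5 ((664.347412109375, 467.1942443847656), (19.353044509887695, 19.74749755859375), 26.657114028930664)
red (228, 225, 5, 10) 16.5 ((587.2245483398438, 290.2720031738281), (22.41203498840332, 9.83922004699707), 0.7309374809265137)
redb (302, 223, 9, 12) 19.5 ((588.1931762695312, 102.68309020996094), (20.883121490478516, 20.850114822387695), 44.95749282836914)
px [100  14  56] [ 30   2 127] [135   4 124] [ 13 158 123] [113 124  70]
```

View pics/c1.png

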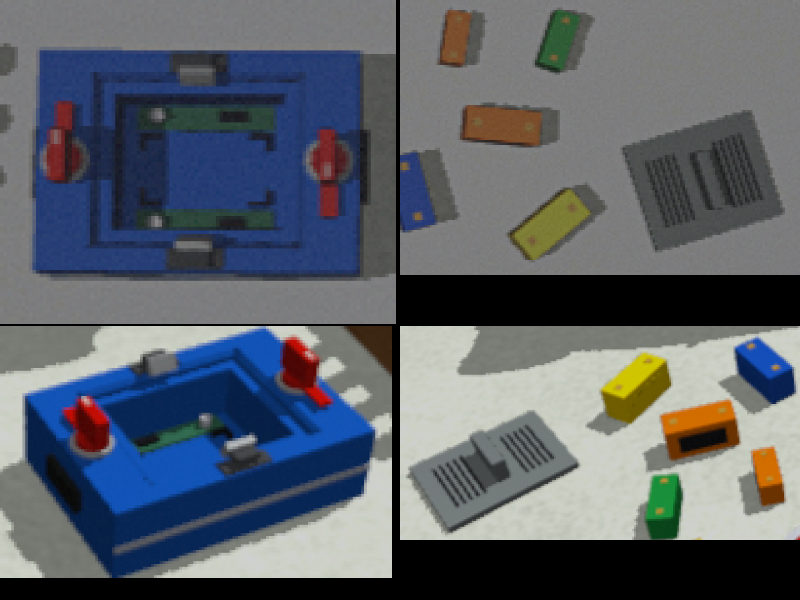

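The crop confirms it: the orange block with the black band measures about 75 x 33 mm and its terminals face up; the other orange one is smaller. The left catch's tongue points +x and the right one's −x. The cover lies rib up at a yaw of about 16°. Next I measure the radio and cover more closely.

```bash
cat > go.py <<'E'
# usage: go.py x y z yaw_of_jaw_axis(deg, mod 180) -> shift in present tool axes (cm) and turn
import sys;from h import *
s=observe();R=s["eef_rot"];tx,ty,tz,a=map(float,sys.argv[1:5])
d=R.T@(np.array([tx,ty,tz])-s["tcp_pos"])/10
ya=np.degrees(np.arctan2(R[1,1],R[0,1]));t=-((a-ya+90)%180-90)
print("t",s["time_s"],"tcp",s["tcp_pos"].round(1),"jaw yaw",ya.round(2),"tilt",np.degrees(np.arccos(-R[2,2])).round(2),"F",s["contact_force"].round(1),"w",round(s["width"],1),"q7",s["joints"][6].round(1))
print("shift cm",d.round(2),"turn",round(t,2),"or",round(t+(180 if t<0 else -180),2))
E
cat > m2.py <<'E'
from h import *
t=cv2.imread("pics/top0.png");s=cv2.imread("pics/scene0.png")
g=cv2.cvtColor(t,cv2.COLOR_BGR2HSV)
m=((g[...,1]<45)&(g[...,2]<113)).astype(np.uint8)*255;m[:, :455]=0;m[:245]=0;m[320:]=0;m[:,535:]=0
c=blobs(m)[0];print("cover top",rect("top",cv2.convexHull(c),8),"V bench/plate",g[260,455,2],g[290,513,2])
gs=cv2.cvtColor(s,cv2.COLOR_BGR2HSV);ms=((gs[...,1]<70)&(gs[...,2]<165)).astype(np.uint8)*255
z=np.zeros_like(ms);z[265:332,50:148]=ms[265:332,50:148]
c=blobs(z)[0];print("cover scene",rect("scene",cv2.convexHull(c),4),cv2.boundingRect(c))
b=t[...,0].astype(float)-t[...,2]
def edges(prof,o): 
    d=np.diff(prof);k=[i for i in range(1,len(d)-1) if abs(d[i])>8 and abs(d[i])>=abs(d[i-1]) and abs(d[i])>abs(d[i+1])]
    r=[]
    for i in k:
        w=np.abs(d[i-1:i+2]);r.append((round(o+i+.5+(w[2]-w[0])/w.sum(),2),round(d[i])))
    return r
print("rows, cols242-260",edges(b[190:270,242:256].mean(1),190))
print("rows, cols 284-296",edges(b[190:270,282:296].mean(1),190))
print("cols rows 208-216",edges(b[204:214,215:325].mean(0),215))
print("cols rows 242-250",edges(b[242:252,215:325].mean(0),215))
# scene: battery top and radio
for n,lo,hi in(("or",(5,150,60),(17,255,255)),("blue",(100,150,40),(130,255,255))):
    for c in blobs(mask(s,lo,hi),150)[:2]:
        h=cv2.approxPolyDP(cv2.convexHull(c),3,True).reshape(-1,2);print(n,h.tolist())
for X in([592,197,66],[592-78,197-113,66],[592-78,310,66],[592+78,84,66],[592+78,310,66],[514.9,-157.2,40]):print(X,proj("scene",X).round(1),proj("top",X).round(1))
E
python3 m2.py; python3 go.py 515 -157 226 -6
```

```text
cover top ((458.9087829589844, -367.1637268066406), (114.04656219482422, 141.37908935546875), 16.027950286865234) V bench/plate 126 82
cover scene ((456.09344482421875, -368.98028564453125), (126.64704895019531, 143.23989868164062), 16.006982803344727) (53, 268, 89, 64)
rows, cols242-260 [(np.float64(198.53), 62), (np.float64(204.81), -11), (np.float64(207.39), 18), (np.float64(210.78), -29), (np.float64(234.51), 9), (np.float64(248.24), 31), (np.float64(251.51), -25), (np.float64(253.46), 23), (np.float64(260.08), -35)]
rows, cols 284-296 [(np.float64(198.65), 69), (np.float64(207.26), 30), (np.float64(210.72), -39), (np.float64(213.77), 12), (np.float64(220.61), 15), (np.float64(223.52), 22), (np.float64(226.6), 9), (np.float64(240.96), -23), (np.float64(243.09), -19), (np.float64(248.46), 50), (np.float64(251.81), -20), (np.float64(253.28), 29), (np.float64(260.51), -41)]
cols rows 208-216 [(np.float64(225.23), 47), (np.float64(230.21), -8), (np.float64(240.18), -24), (np.float64(242.95), 17), (np.float64(246.4), -14), (np.float64(264.31), -13), (np.float64(274.42), 10), (np.float
[... 325 characters left out ...]
)]
or [[518, 0], [479, 157], [370, 94], [368, 20], [379, 0]]
or [[312, 0], [371, 0], [363, 96], [352, 98], [312, 53]]
blue [[433, 242], [428, 264], [340, 294], [310, 252], [309, 230], [394, 206]]
blue [[222, 236], [231, 232], [250, 246], [251, 258], [239, 263], [224, 249]]
[592, 197, 66] [[369.2 235.5]] [[269.5 229.1]]
[514, 84, 66] [[307.2 229.8]] [[314.7 259.8]]
[514, 310, 66] [[392.7 204.7]] [[224.3 260.4]]
[670, 84, 66] [[340.8 272.5]] [[314.4 198.1]]
[670, 310, 66] [[433.2 241.4]] [[225.1 199. ]]
[514.9, -157.2, 40] [[202.5 270.7]] [[410.3 259.6]]
t 0.1 tcp [252.9 571.1 226. ] jaw yaw 66.12 tilt 0.08 F [-0.7  0.2 -0.1] w 92.0 q7 -4.3
shift cm [-53.44 -55.96   0.09] turn 72.12 or -107.88
```

Radio: the hypothesis of centre (592,197.5), yaw about −0.8°, reprojects to within 1 px in both views. Battery: (515,−157), yaw −6°. Cover: about (458,−367), yaw 16°. Moving to the battery now.

```bash
python3 -m crank '0.65 0 0 0 10.3;0.65 0 0 0 10.3;0.65 0 0 0 10.3;0.65 0 0 0 10.3;0.65 0 0 0 10.3;0.65 0 0 0 10.3;0.65 0 0 0 10.3;0.65 -5.36 2.59 0 0;0.65 -5.36 2.59 0 0;0.65 -5.36 2.59 0 0;0.65 -5.36 2.59 0 0;0.65 -5.36 2.59 0 0;0.65 -5.36 2.59 0 0;0.65 -5.36 2.59 0 0;0.65 -5.36 2.59 0 0;0.65 -5.36 2.59 0 0;0.65 -5.36 2.59 0 0;0.65 -5.36 2.59 0 0;0.65 -5.36 2.59 0 0;0.65 -5.36 2.59 0 0' 20
python3 go.py 515 -157 13 -6
```

```text
time_s: 2.6
tcp_pos: [515.7, -158.1, 226.6]
eef_rot: [[0.103, 0.995, -0.0], [0.995, -0.103, 0.0], [0.0, -0.0, -1.0]]
contact_force: [0.6, 1.0, -0.2]
width: 59.7
t 2.6 tcp [ 515.7 -158.1  226.6] jaw yaw -5.94 tilt 0.02 F [ 0.6  1.  -0.2] w 59.7 q7 21.3
shift cm [ 0.1  -0.08 21.36] turn 0.06 or -179.94
```

```bash
python3 -c "
from h import *
print(ray('scene',[[203.8,272.7],[202.5,270.7]],40))"
python3 -m crank '0.65 0.1 -0.08 4.3 0;0.65 0 0 4.3 0;0.65 0 0 4.3 0;0.65 0 0 4.3 0;0.65 0 0 2.2 0;0.65 0 0 1.96 0;0.65 0 0 0 0;0.3 0 0 0 0;0.25 0 0 0 0;0.25 0 0 0 0;0.25 0 0 0 0;0.25 0 0 0 0;0.25 0 0 0 0' 25
python3 go.py 515 -157 226 -6
```

```text
[[ 522.07329001 -156.3354907    40.        ]
 [ 514.8782261  -157.09950397   40.        ]]
time_s: 4.22
tcp_pos: [515.0, -155.5, 13.7]
eef_rot: [[0.104, 0.995, 0.001], [0.995, -0.104, 0.0], [0.0, 0.001, -1.0]]
contact_force: [-0.4, 1.4, 6.1]
width: 33.7
t 4.225 tcp [ 515.  -155.5   13.7] jaw yaw -5.98 tilt 0.06 F [-0.4  1.4  6.1] w 33.7 q7 33.8
shift cm [ -0.14   0.03 -21.23] turn 0.02 or -179.98
```

```bash
python3 -m crank '0.2 0 0 -2 0;0.2 0 0 -4 0;0.2 0 0 -5 0;0.2 0 0 -5 0;0.2 0 0 -2 -2.6;0.2 0 0 0 -2.6;0.2 0 0 0 0' 30
python3 go.py 592 197.5 190 -0.8
```

```text
time_s: 5.1
tcp_pos: [514.2, -155.3, 193.1]
eef_rot: [[0.014, 1.0, -0.0], [1.0, -0.014, 0.001], [0.001, -0.0, -1.0]]
contact_force: [-0.0, 0.6, -3.1]
width: 34.1
t 5.1 tcp [ 514.2 -155.3  193.1] jaw yaw -0.8 tilt 0.03 F [-0.   0.6 -3.1] w 34.1 q7 27.5
shift cm [35.38  7.29  0.33] turn 0.0 or -180.0
```

```bash
python3 -m crank '0.2 3.54 0.73 0 0;0.2 5 1.03 0 0;0.2 5 1.03 0 0;0.2 5 1.03 0 0;0.2 5 1.03 0 0;0.2 5 1.03 0 0;0.2 5 1.03 0 0;0.2 1.84 0.38 0 0;0.2 0 0 0 0;0.2 0 0 0 0'
python3 go.py 592 197.5 110 -0.8
python3 - <<'E'
from h import *
t=camera("top");s=camera("scene")
cv2.imwrite("pics/top1.png",t);cv2.imwrite("pics/scene1.png",s)
a=cv2.resize(t[180:280,215:325],None,fx=3.6,fy=3.6,interpolation=3)
b=cv2.resize(s[150:300,290:440],None,fx=2.6,fy=2.6,interpolation=3)
o=np.zeros((400,790,3),np.uint8);o[:360,:396]=a;o[:390,400:790]=b;cv2.imwrite("pics/c2.png",o)
E
```

```text
time_s: 6.35
tcp_pos: [592.1, 194.9, 192.9]
eef_rot: [[0.016, 1.0, -0.001], [1.0, -0.016, -0.001], [-0.001, -0.001, -1.0]]
contact_force: [0.1, -0.0, -3.1]
width: 33.5
t 6.35 tcp [592.1 194.9 192.9] jaw yaw -0.94 tilt 0.09 F [ 0.1 -0.  -3.1] w 33.5 q7 -6.6
shift cm [ 0.27 -0.01  8.29] turn -0.14 or 179.86
```

View pics/c2.png

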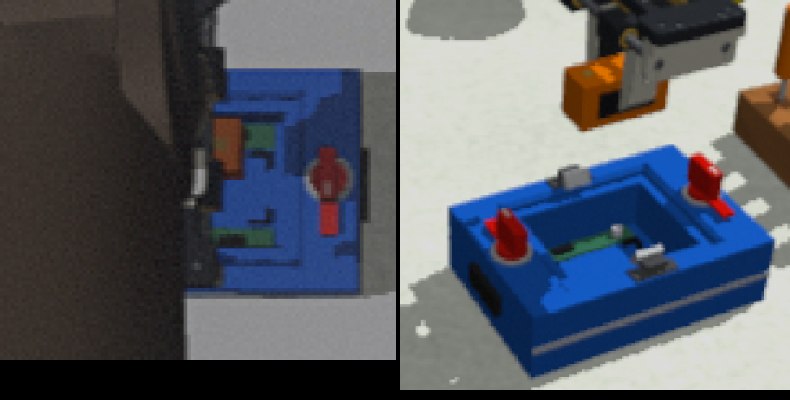

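The battery hangs level and square between the jaws, over the opening. Lowering it.

```bash
python3 -m crank '0.2 0.38 0 2 0;0.2 0 0 4 0;0.2 0 0 4 0;0.2 0 0 2 0;0.2 0 0 2 0;0.2 0 0 1 0;0.2 0 0 0 0;0.2 0 0 0 0'
python3 go.py 592 199 26 -0.8
```

```text
time_s: 7.45
tcp_pos: [593.0, 201.2, 44.0]
eef_rot: [[0.014, 1.0, 0.001], [1.0, -0.014, 0.001], [0.001, 0.001, -1.0]]
contact_force: [-0.0, 0.4, -2.1]
width: 33.7
t 7.45 tcp [593.  201.2  44. ] jaw yaw -0.78 tilt 0.09 F [-0.   0.4 -2.1] w 33.7 q7 -1.3
shift cm [-0.22 -0.1   1.8 ] turn 0.02 or -179.98
```

```bash
python3 -m crank '0.2 -0.1 -0.05 0.9 0;0.2 0 0 0.7 0;0.2 0 0 0 0;0.2 0 0 0 0'
python3 go.py 592 199 26 -0.8; python3 go.py 592 199 26 -0.8
```

```text
time_s: 7.95
tcp_pos: [591.8, 200.0, 27.1]
eef_rot: [[0.014, 1.0, -0.0], [1.0, -0.014, -0.0], [-0.0, -0.0, -1.0]]
contact_force: [-0.3, -0.2, -2.3]
width: 33.6
t 7.95 tcp [591.8 200.   27.1] jaw yaw -0.79 tilt 0.01 F [-0.3 -0.2 -2.3] w 33.6 q7 -0.5
shift cm [-0.09  0.02  0.11] turn 0.01 or -179.99
t 7.95 tcp [591.8 200.   27.1] jaw yaw -0.79 tilt 0.01 F [-0.3 -0.2 -2.3] w 33.6 q7 -0.5
shift cm [-0.09  0.02  0.11] turn 0.01 or -179.99
```

Releasing with a small opening, then going up.

```bash
python3 -m crank '0.2 0 0 0.15 0;0.2 0 0 0 0;0.45 0 0 0 0;0.45 0 0 0 0;0.45 0 0 0 0;0.45 0 0 -1 0;0.45 0 0 -2.5 0;0.45 0 0 -5 0;0.45 0 0 -5 0;0.45 0 0 -5 0;0.3 0 0 0 0'
python3 go.py 458 -367 180 106
```

```text
time_s: 9.32
tcp_pos: [594.3, 200.1, 215.6]
eef_rot: [[0.014, 1.0, 0.007], [1.0, -0.014, 0.003], [0.003, 0.007, -1.0]]
contact_force: [0.4, -0.3, -0.3]
width: 35.4
t 9.325 tcp [594.3 200.1 215.6] jaw yaw -0.82 tilt 0.46 F [ 0.4 -0.3 -0.3] w 35.4 q7 -7.3
shift cm [-56.91 -12.85   3.28] turn 73.18 or -106.82
```

```bash
python3 -m crank '0.45 -3 -0.68 0 0;0.45 -5 -1.13 0 0;0.45 -5 -1.13 0 0;0.45 -5 -1.13 0 0;0.45 -5.5 -1.24 0 0;0.45 -5.5 -1.24 0 0;0.45 -5.5 -1.24 0 0;0.45 -5.5 -1.24 0 0;0.45 -5.5 -1.24 0 0;0.45 -5.5 -1.24 0 0;0.45 -5.5 -1.24 0 0;0.45 0 0 0 10.46;0.45 0 0 0 10.46;0.45 0 0 0 10.46;0.45 0 0 0 10.46;0.45 0 0 0 10.46;0.45 0 0 0 10.46;0.45 0 0 0 10.46;0.45 0 0 0 0'
python3 go.py 458 -367 60 106
python3 - <<'E'
from h import *
t=camera("top");s=camera("scene")
cv2.imwrite("pics/top2.png",t);cv2.imwrite("pics/scene2.png",s)
a=cv2.resize(t[185:275,215:325],None,fx=3.6,fy=3.6,interpolation=3)
b=cv2.resize(s[180:340,30:190],None,fx=2.4,fy=2.4,interpolation=3)
t0=cv2.imread("pics/top0.png")
c=cv2.resize(t0[245:320,450:530],None,fx=3.2,fy=3.2,interpolation=3)
o=np.zeros((600,790,3),np.uint8);o[:324,:396]=a;o[:384,400:784]=b;o[330:570,:256]=c;cv2.imwrite("pics/c3.png",o)
# orange block in radio
m=mask(t,(3,110,40),(20,255,255));m[:,:240]=0;m[:,300:]=0
for c in blobs(m,30):print("battery",rect("top",cv2.convexHull(c),52),cv2.boundingRect(c))
# cover edges from first picture with tighter threshold
g=cv2.cvtColor(t0,cv2.COLOR_BGR2HSV)
for th in(88,94,100,106,112):
    m=((g[...,1]<45)&(g[...,2]<th)).astype(np.uint8)*255;m[:, :455]=0;m[:245]=0;m[320:]=0;m[:,535:]=0
    m=cv2.morphologyEx(m,cv2.MORPH_OPEN,np.ones((3,3),np.uint8))
    c=blobs(m)[0];r=rect("top",cv2.convexHull(c),8);print(th,np.round(r[0],1),np.round(r[1],1),round(r[2],1))
E
```

```text
time_s: 11.7
tcp_pos: [456.4, -362.8, 210.0]
eef_rot: [[0.961, 0.276, -0.001], [0.276, -0.961, 0.0], [-0.001, -0.0, -1.0]]
contact_force: [0.1, -0.0, -1.0]
width: 41.2
t 11.7 tcp [ 456.4 -362.8  210. ] jaw yaw -73.95 tilt 0.08 F [ 0.1 -0.  -1. ] w 41.2 q7 -9.4
shift cm [ 0.06  0.45 15.  ] turn 0.05 or -179.95
battery ((590.453369140625, 196.24591064453125), (74.13932800292969, 33.290157318115234), 89.54045104980469) (256, 224, 30, 14)
88 [ 458.5 -366.6] [111.7 138.5] 15.5
94 [ 459.  -366.9] [112.6 138.8] 16.1
100 [ 458.8 -367.3] [113.5 139.4] 15.9
106 [ 458.8 -367.4] [113.4 141.2] 16.1
112 [ 458.9 -367.2] [114.  141.3] 16.0
```

View pics/c3.png

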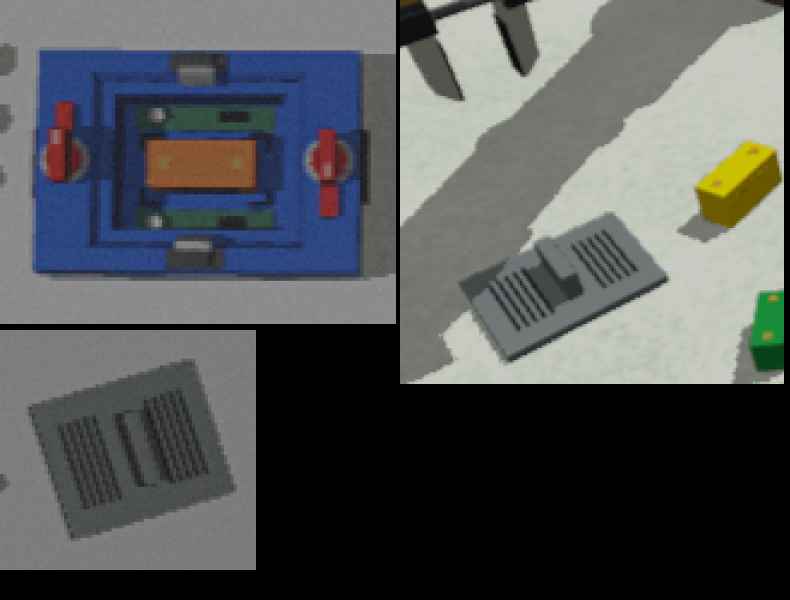

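The battery sits squarely in the bay: camera reads (590.5,196.2), radio centre about (591.7,197.2). The cover hasn't moved and lies below the open fingers. Grasping its rib.

```bash
python3 -m crank '0.45 0.08 0.4 3 0;0.45 0 0 4 0;0.45 0 0 4 0;0.45 0 0 4 0;0.45 0 0 2 0;0.45 0 0 1.3 0;0.45 0 0 0.8 0;0.45 0 0 0 0;0.45 0 0 0 0'
python3 go.py 459 -367 10 106
```

```text
time_s: 12.92
tcp_pos: [458.9, -367.2, 20.4]
eef_rot: [[0.961, 0.276, 0.001], [0.276, -0.961, -0.001], [0.001, 0.001, -1.0]]
contact_force: [0.4, -0.9, 0.0]
width: 41.3
t 12.925 tcp [ 458.9 -367.2   20.4] jaw yaw -73.99 tilt 0.07 F [ 0.4 -0.9  0. ] w 41.3 q7 1.6
shift cm [ 0.01 -0.01  1.04] turn 0.01 or -179.99
```

```bash
python3 -m crank '0.45 0 0 0.6 0;0.45 0 0 0.4 0;0.4 0 0 0 0;0.2 0 0 0 0;0.05 0 0 0 0;0.05 0 0 0 0;0.05 0 0 0 0;0.05 0 0 0 0' 45
python3 go.py 459 -367 10 106;  python3 -m crank '0.05 0 0 0 0;0.05 0 0 -1 0;0.05 0 0 -3 0;0.05 0 0 -5 0;0.05 0 0 -5 0;0.05 0 0 -5 0;0.05 0 0 0 0;0.05 0 0 0 0';python3 go.py 592 197.5 190 89.2
```

```text
time_s: 13.92
tcp_pos: [458.6, -366.8, 9.7]
eef_rot: [[0.961, 0.276, 0.0], [0.276, -0.961, -0.0], [0.0, 0.0, -1.0]]
contact_force: [-0.2, 0.5, 1.4]
width: 13.7
t 13.925 tcp [ 458.6 -366.8    9.7] jaw yaw -74.01 tilt 0.01 F [-0.2  0.5  1.4] w 13.7 q7 2.3
shift cm [ 0.04  0.03 -0.03] turn -0.01 or 179.99
time_s: 14.92
tcp_pos: [458.3, -366.1, 199.2]
eef_rot: [[0.961, 0.276, -0.0], [0.276, -0.961, 0.001], [0.0, -0.001, -1.0]]
contact_force: [-0.1, -0.0, -2.1]
width: 13.9
t 14.925 tcp [ 458.3 -366.1  199.2] jaw yaw -73.99 tilt 0.06 F [-0.1 -0.  -2.1] w 13.9 q7 -8.8
shift cm [ 28.4  -50.49   0.98] turn 16.81 or -163.19
```

```bash
python3 -m crank '0.05 1.6 -2.85 0 0;0.05 2.37 -4.21 0 0;0.05 2.37 -4.21 0 0;0.05 2.37 -4.21 0 0;0.05 2.37 -4.21 0 0;0.05 2.37 -4.21 0 0;0.05 2.37 -4.21 0 0;0.05 2.37 -4.21 0 0;0.05 2.37 -4.21 0 0;0.05 2.37 -4.21 0 0;0.05 2.37 -4.21 0 0;0.05 2.37 -4.21 0 0;0.05 0.75 -1.33 0 8.4;0.05 0 0 0 8.4;0.05 0 0 3 0;0.05 0 0 0 0;0.05 0 0 0 0'
python3 go.py 592 197.5 110 89.2
python3 - <<'E'
from h import *
t=camera("top");s=camera("scene")
cv2.imwrite("pics/top3.png",t);cv2.imwrite("pics/scene3.png",s)
o=cv2.resize(s[150:300,290:450],None,fx=4,fy=4,interpolation=3);cv2.imwrite("pics/c4.png",o)
E
```

```text
time_s: 17.05
tcp_pos: [592.4, 196.5, 169.6]
eef_rot: [[1.0, -0.014, -0.001], [-0.014, -1.0, -0.001], [-0.001, 0.001, -1.0]]
contact_force: [0.3, -0.3, -1.6]
width: 13.9
t 17.05 tcp [592.4 196.5 169.6] jaw yaw -90.82 tilt 0.06 F [ 0.3 -0.3 -1.6] w 13.9 q7 -74.2
shift cm [-0.04 -0.1   5.96] turn -0.02 or 179.98
```

View pics/c4.png

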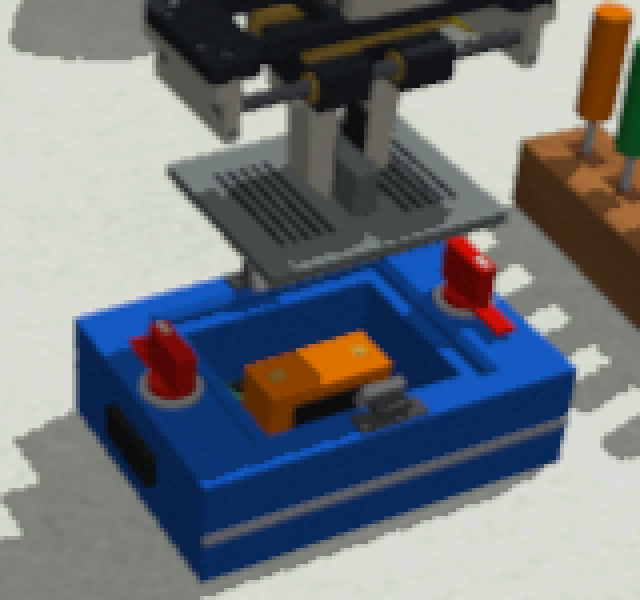

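```bash
python3 - <<'E'
from h import *
f=lambda l:np.array(l)/4+[290,150]
c=ray("scene",f([[170,172],[507,213],[271,275]]),167.9);r=ray("scene",f([[77,320],[574,370],[203,487]]),66)
print(c.round(1),r.round(1));print("cover ctr",(c[0]+c[1])[:2]/2,"radio ctr",(r[0]+r[1])[:2]/2)
t=cv2.imread("pics/top3.png");g=cv2.cvtColor(t,cv2.COLOR_BGR2HSV)
print([observe()["tcp_pos"].round(1)])
E
```

```text
[[545.  128.3 167.9]
 [652.5 262.6 167.9]
 [646.7 129.4 167.9]] [[516.8  87.8  66. ]
 [673.5 308.2  66. ]
 [668.   85.   66. ]]
cover ctr [598.76620523 195.44904034] radio ctr [595.13099651 198.00334351]
[array([592.9, 196.6, 170.4])]
```

Cover is level and aligned over the radio with yaw matching; both views agree with the TCP to about 2 mm. Lowering to just above the latches.

```bash
python3 -m crank '0.05 -0.06 -0.12 2 0;0.05 0 0 3 0;0.05 0 0 2 0;0.05 0 0 0.7 0;0.05 0 0 0 0;0.05 0 0 0 0;0.05 0 0 0 0' 60
python3 go.py 592 198 68 89.2
```

```text
time_s: 18.02
tcp_pos: [592.5, 198.2, 93.4]
eef_rot: [[1.0, -0.014, 0.001], [-0.014, -1.0, 0.001], [0.001, -0.001, -1.0]]
contact_force: [-0.2, 0.8, -1.9]
width: 13.8
t 18.025 tcp [592.5 198.2  93.4] jaw yaw -90.8 tilt 0.07 F [-0.2  0.8 -1.9] w 13.8 q7 -70.5
shift cm [-0.05  0.02  2.54] turn -0.0 or 180.0
```

```bash
python3 -m crank '0.05 -0.05 0 0.5 0;0.05 0 0 0.4 0;0.05 0 0 0.2 0;0.05 0 0 0 0'; python3 -m crank '0.05 0 0 0.3 0;0.05 0 0 0.3 0;0.05 0 0 0 0'; python3 go.py 592 198 68 89.2
```

```text
time_s: 18.52
tcp_pos: [592.2, 198.1, 82.2]
eef_rot: [[1.0, -0.014, 0.001], [-0.014, -1.0, 0.0], [0.001, -0.0, -1.0]]
contact_force: [-1.1, 0.2, 5.2]
width: 13.8
time_s: 18.9
tcp_pos: [591.7, 198.0, 75.7]
eef_rot: [[1.0, -0.014, 0.0], [-0.014, -1.0, -0.0], [0.0, 0.0, -1.0]]
contact_force: [0.8, 0.1, 2.5]
width: 13.5
t 18.9 tcp [591.7 198.   75.7] jaw yaw -90.81 tilt 0.02 F [0.8 0.1 2.5] w 13.5 q7 -69.6
shift cm [0.03 0.   0.77] turn -0.01 or 179.99
```

```bash
python3 -m crank '0.05 0 0 0.3 0;0.05 0 0 0.2 0;0.05 0 0 0 0'; python3 -m crank '0.05 0 0 0.2 0;0.05 0 0 0.15 0;0.05 0 0 0 0'; python3 go.py 592 198 68 89.2
```

```text
time_s: 19.27
tcp_pos: [590.9, 198.2, 69.5]
eef_rot: [[1.0, -0.014, -0.001], [-0.014, -1.0, -0.001], [-0.001, 0.001, -1.0]]
contact_force: [1.4, 0.4, -7.7]
width: 13.6
time_s: 19.65
tcp_pos: [591.0, 198.1, 67.7]
eef_rot: [[1.0, -0.014, -0.001], [-0.014, -1.0, 0.001], [-0.001, -0.001, -1.0]]
contact_force: [-3.5, 0.2, 6.4]
width: 13.7
t 19.65 tcp [591.  198.1  67.7] jaw yaw -90.81 tilt 0.07 F [-3.5  0.2  6.4] w 13.7 q7 -69.2
shift cm [ 0.1   0.01 -0.03] turn -0.01 or 179.99
```

The height matches home (67.7), with a snap-like pull on the way. A bit more press, then release and look.

```bash
python3 -m crank '0.05 0 0 0.15 0;0.05 0 0 0.1 0;0.05 0 0 0 0'; python3 -m crank '0.05 0 0 -0.2 0;0.25 0 0 0 0;0.3 0 0 0 0;0.3 0 0 0 0;0.3 0 0 -1.5 0;0.3 0 0 -3 0;0.3 0 0 -4 0;0.3 4 0 -4 0;0.3 -4 0 0 0' 20; python3 go.py 592 290 130 89.2
```

```text
time_s: 20.02
tcp_pos: [591.1, 198.2, 67.6]
eef_rot: [[1.0, -0.014, -0.001], [-0.014, -1.0, 0.003], [-0.001, -0.003, -1.0]]
contact_force: [-13.8, 1.4, 32.3]
width: 13.5
time_s: 21.15
tcp_pos: [599.3, 196.5, 197.8]
eef_rot: [[1.0, -0.014, 0.013], [-0.014, -1.0, -0.001], [0.013, 0.001, -1.0]]
contact_force: [-0.9, 0.7, 0.0]
width: 27.9
t 21.15 tcp [599.3 196.5 197.8] jaw yaw -90.82 tilt 0.77 F [-0.9  0.7  0. ] w 27.9 q7 -75.6
shift cm [-0.95 -9.35  6.76] turn -0.02 or 179.98
```

```bash
python3 - <<'E'
from h import *
s=camera("scene");t=camera("top");cv2.imwrite("pics/scene4.png",s);cv2.imwrite("pics/top4.png",t)
a=cv2.resize(s[195:300,300:440],None,fx=4.5,fy=4.5,interpolation=3);cv2.imwrite("pics/c5.png",a)
E
```

```text
(no output)
```

View pics/c5.png

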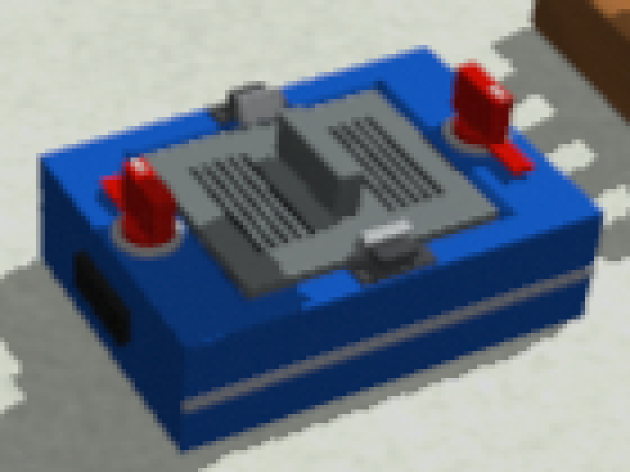

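The cover is flush in its recess, with both latches over it and both catches still open. Joint 7 needs room for a clockwise turn, so I spin the tool −180° first.

```bash
python3 -m crank '0.3 0 0 0 -10.6;0.3 0 0 0 -10.6;0.3 0 0 0 -10.6;0.3 0 0 0 -10.6;0.3 0 0 0 -10.6;0.3 0 0 0 -10.6;0.3 0 0 0 -10.6;0.3 0 0 0 -10.6;0.3 0 0 0 -10.6;0.3 0 0 0 -10.6;0.3 0 0 0 -10.6;0.3 0 0 0 -10.6;0.3 0 0 0 -10.6;0.3 0 0 0 -10.6;0.3 0 0 0 -10.6;0.3 0 0 0 -10.6;0.3 0 0 0 -10.4;0.3 0 0 0 0'; python3 go.py 593 290 110 89.2
python3 - <<'E'
from h import *
t=cv2.imread("pics/top2.png")
m=mask(t,(0,120,50),(5,255,255))|mask(t,(170,120,50),(180,255,255));m[:215]=0;m[250:]=0;m[:,:220]=0;m[:,320:]=0
for c in blobs(m,10):
    x,y,w,h=cv2.boundingRect(c);print((x,y,w,h))
    q=np.argwhere(m[y:y+h,x:x+w]>0);print(rect("top",c,86))
g=cv2.cvtColor(t,cv2.COLOR_BGR2HSV)
# discs: low-saturation ring around catches at z~69
for x0 in(222,296):
    k=((g[215:245,x0:x0+26,1]<60)).astype(np.uint8)*255
    for c in blobs(k,10):
        (u,v),r=cv2.minEnclosingCircle(c);print("disc",u+x0,v+215,r,ray("top",[u+x0,v+215],68).round(1))
E
```

```text
time_s: 23.5
tcp_pos: [591.6, 197.5, 192.0]
eef_rot: [[-1.0, 0.016, 0.0], [0.016, 1.0, -0.0], [-0.0, -0.0, -1.0]]
contact_force: [-0.4, -0.0, -1.1]
width: 27.7
t 23.5 tcp [591.6 197.5 192. ] jaw yaw 89.09 tilt 0.01 F [-0.4 -0.  -1.1] w 27.7 q7 76.0
shift cm [0.01 9.25 8.2 ] turn -0.11 or 179.89
(302, 221, 9, 14)
((592.5111083984375, 104.51637268066406), (19.767133712768555, 32.44009017944336), 89.7942123413086)
(228, 215, 7, 20)
((601.8553466796875, 291.30047607421875), (13.403985023498535, 48.58423614501953), 82.61691284179688)
(304, 236, 5, 9)
((561.4157104492188, 104.6040267944336), (9.86481761932373, 19.882675170898438), 89.81820678710938)
disc 223.0 229.5 14.534542083740234 [[591.7 313.9  68. ]]
disc 235.0 228.0 6.082862854003906 [[595.3 283.7  68. ]]
disc 318.0 229.5 14.8071928024292 [[589.8  75.3  68. ]]
```

```bash
python3 -m crank '0.3 -0.1 3 0 0;0.3 0 3.3 1 0;0.3 0 3 2 0;0.3 0 0 3 0;0.3 0 0 2 0;0.3 0 0 0 0;0.3 0 0 0 0'; python3 go.py 593 290 77 89.2
```

```text
time_s: 24.38
tcp_pos: [594.4, 291.1, 112.6]
eef_rot: [[-1.0, 0.016, 0.001], [0.016, 1.0, 0.0], [-0.001, 0.0, -1.0]]
contact_force: [-1.0, 0.4, -0.3]
width: 27.7
t 24.375 tcp [594.4 291.1 112.6] jaw yaw 89.07 tilt 0.07 F [-1.   0.4 -0.3] w 27.7 q7 70.1
shift cm [ 0.14 -0.11  3.56] turn -0.13 or 179.87
```

```bash
python3 -m crank '0.3 0.1 -0.08 1.5 0;0.3 0 0 1.5 0;0.3 0 0 0.5 0;0.3 0 0 0 0;0.1 0 0 0 0;0.05 0 0 0 0;0.05 0 0 0 0;0.05 0 0 0 0' 30; python3 go.py 593 290 77 89.2
```

```text
time_s: 25.38
tcp_pos: [593.1, 290.8, 77.1]
eef_rot: [[-1.0, 0.014, 0.001], [0.014, 1.0, 0.001], [-0.001, 0.001, -1.0]]
contact_force: [0.2, 2.3, 2.3]
width: 11.5
t 25.375 tcp [593.1 290.8  77.1] jaw yaw 89.21 tilt 0.07 F [0.2 2.3 2.3] w 11.5 q7 70.9
shift cm [ 0.01 -0.08  0.01] turn 0.01 or -179.99
```

Bar gripped (11.5 mm). Turning it clockwise.

```bash
python3 -m crank '0.05 0 0 0 8;0.05 0 0 0 9;0.05 0 0 0 9;0.05 0 0 0 9;0.05 0 0 0 9;0.05 0 0 0 9;0.05 0 0 0 9;0.05 0 0 0 9;0.05 0 0 0 9;0.05 0 0 0 6;0.05 0 0 0 3;0.05 0 0 0 0;0.05 0 0 0 0' 30; python3 go.py 593 290 77 -0.8
```

```text
time_s: 27.0
tcp_pos: [593.0, 290.8, 77.1]
eef_rot: [[-0.005, 1.0, 0.001], [1.0, 0.005, 0.001], [0.001, 0.001, -1.0]]
contact_force: [-0.4, 2.2, 6.0]
width: 11.9
t 27.0 tcp [593.  290.8  77.1] jaw yaw 0.29 tilt 0.06 F [-0.4  2.2  6. ] w 11.9 q7 -1.3
shift cm [-0.08 -0.    0.01] turn 1.09 or -178.91
```

```bash
python3 -m crank '0.2 0 0 0 0;0.3 0 0 0 0;0.3 0 0 -1.5 0;0.3 0 0 -3.5 0;0.3 0 0 -3 0;0.3 -2 0 0 -10;0.3 0 0 0 -10;0.3 0 0 0 -10;0.3 0 0 0 -10;0.3 0 0 0 -10;0.3 0 0 0 -10;0.3 0 0 0 -10;0.3 0 0 0 -10;0.3 0 0 0 -9;0.3 0 0 0 0'; python3 go.py 591 104.8 110 89.2
```

```text
time_s: 28.88
tcp_pos: [593.2, 269.7, 157.5]
eef_rot: [[-1.0, 0.016, 0.001], [0.016, 1.0, 0.0], [-0.001, 0.0, -1.0]]
contact_force: [-0.2, 0.2, 0.4]
width: 27.5
t 28.875 tcp [593.2 269.7 157.5] jaw yaw 89.1 tilt 0.05 F [-0.2  0.2  0.4] w 27.5 q7 71.9
shift cm [ -0.03 -16.5    4.75] turn -0.1 or 179.9
```

```bash
python3 -m crank '0.3 0 -3 0 0;0.3 0 -4.5 0 0;0.3 0 -4.5 0 0;0.3 0 -3 0 0;0.3 0 -1.5 2 0;0.3 0 0 2 0;0.3 0 0 0.5 0;0.3 0 0 0 0;0.3 0 0 0 0'; python3 go.py 591 104.8 77 89.2
```

```text
time_s: 30.0
tcp_pos: [591.0, 105.6, 112.5]
eef_rot: [[-1.0, 0.014, 0.001], [0.014, 1.0, 0.0], [-0.001, 0.0, -1.0]]
contact_force: [-0.5, 0.9, -0.2]
width: 27.8
t 30.0 tcp [591.  105.6 112.5] jaw yaw 89.17 tilt 0.07 F [-0.5  0.9 -0.2] w 27.8 q7 87.4
shift cm [ 0.01 -0.09  3.55] turn -0.03 or 179.97
```

```bash
python3 -m crank '0.3 0 -0.08 1.5 0;0.3 0 0 1.5 0;0.3 0 0 0.5 0;0.3 0 0 0 0;0.1 0 0 0 0;0.05 0 0 0 0;0.05 0 0 0 0;0.05 0 0 0 0' 30; python3 -m crank '0.05 0 0 0 0'; python3 go.py 591 104.8 77 89.2
```

```text
time_s: 31.0
tcp_pos: [590.8, 105.8, 77.1]
eef_rot: [[-1.0, 0.013, 0.001], [0.013, 1.0, 0.001], [-0.001, 0.001, -1.0]]
contact_force: [0.3, 6.2, 1.5]
width: 11.6
time_s: 31.12
tcp_pos: [590.9, 105.8, 77.1]
eef_rot: [[-1.0, 0.013, 0.001], [0.013, 1.0, 0.001], [-0.001, 0.001, -1.0]]
contact_force: [-0.4, 6.4, 1.1]
width: 11.5
t 31.125 tcp [590.9 105.8  77.1] jaw yaw 89.25 tilt 0.1 F [-0.4  6.4  1.1] w 11.5 q7 88.7
shift cm [-0.02 -0.1   0.01] turn 0.05 or -179.95
```

```bash
python3 -m crank '0.05 0 0.12 0 0;0.05 0 0 0 8;0.05 0 0 0 9;0.05 0 0 0 9;0.05 0 0 0 9;0.05 0 0 0 9;0.05 0 0 0 9;0.05 0 0 0 9;0.05 0 0 0 9;0.05 0 0 0 9;0.05 0 0 0 6;0.05 0 0 0 3;0.05 0 0 0 0;0.05 0 0 0 0' 30; python3 go.py 593 290 77 -0.8
python3 -m crank '0.2 0 0 0 0;0.3 0 0 0 0;0.3 0 0 0 0;0.3 0 0 -1.5 0;0.3 0 0 -3.5 0;0.3 0 0 -5 0;0.3 -3 -3 -2 0;0.3 -5 -2 0 0;0.3 -6 0 0 0;0.3 -6 0 0 0;0.3 -6 0 0 0;0.3 -4 0 0 0;0.3 0 0 0 0;0.3 0 0 0 0'
python3 - <<'E'
from h import *
s=camera("scene");t=camera("top");cv2.imwrite("pics/scene5.png",s);cv2.imwrite("pics/top5.png",t)
o=np.zeros((600,800,3),np.uint8)
a=cv2.resize(t[185:275,215:325],None,fx=3.6,fy=3.6,interpolation=3)
b=cv2.resize(s[195:300,300:440],None,fx=2.85,fy=2.85,interpolation=3)
c=cv2.resize(t[100:330],None,fx=1.15,fy=1.15)
o[:324,:396]=a;o[:b.shape[0],400:400+b.shape[1]]=b;o[330:330+c.shape[0],:c.shape[1]]=c;cv2.imwrite("pics/c6.png",o)
g0=cv2.imread("pics/top0.png")
for n,lo,hi in(("yellow",(22,130,60),(35,255,255)),("tinred",(0,150,60),(4,255,255))):
    for im in(g0,t):print(n,[cv2.boundingRect(k) for k in blobs(mask(im,lo,hi),50)][:4])
E
```

```text
time_s: 32.88
tcp_pos: [590.4, 105.3, 77.0]
eef_rot: [[-0.003, 1.0, -0.0], [1.0, 0.003, 0.0], [0.0, -0.0, -1.0]]
contact_force: [-2.7, 1.5, 5.4]
width: 11.6
t 32.875 tcp [590.4 105.3  77. ] jaw yaw 0.15 tilt 0.0 F [-2.7  1.5  5.4] w 11.6 q7 17.7
shift cm [18.47  0.3   0.  ] turn 0.95 or -179.05
time_s: 34.62
tcp_pos: [541.6, -193.9, 197.1]
eef_rot: [[-0.003, 1.0, 0.0], [1.0, 0.003, 0.001], [0.001, 0.0, -1.0]]
contact_force: [-0.1, -0.2, -0.4]
width: 28.0
yellow [(425, 181, 69, 19), (100, 370, 40, 49), (414, 286, 32, 28)]
yellow [(77, 370, 63, 54), (426, 181, 38, 11)]
tinred [(383, 176, 12, 12)]
tinred [(383, 176, 12, 12)]
```

View pics/c6.png

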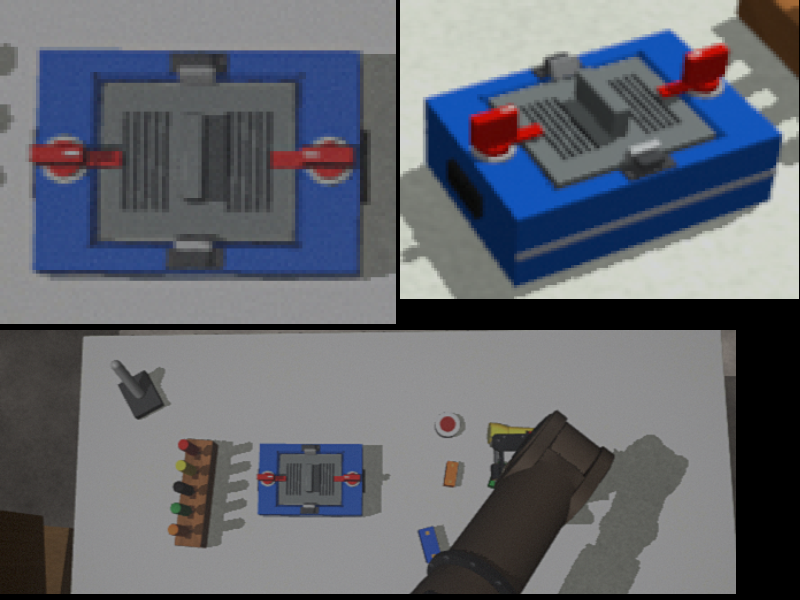

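Both tongues point at the centre over the cover, the cover is flush under both latches, and the gripper hangs free at 197 mm. Handing in.

```bash
python3 -c "
from plant import *
print(job_done())"
```

```text
the job is handed in; nothing more can be done
None
```

The radio is finished and handed in at about 34.7 s of the 72 s allowed. The orange battery is in the bay, the cover is pressed home under both latches, and both red catches are turned clockwise. No verdict was reported.

**Last checks**
- **Battery:** after placing, the camera put it about 1.5 mm from the bay centre and square to it. It was not visible after the cover went on.
- **Cover:** with the cover pressed home, the tool height was 67.6 mm against an expected 67.7 mm. The last pictures show the cover flush, with both latches over it.
- **Catches:** each turned about 89° with the gripper, and both tongues stayed pointing at the radio's centre after release. I could not read the latch or catch joint values directly.
- **Bystanders:** the tin is at the same pixel as at the start. The visible end of the torch is within 1 pixel of where it was, but the arm hid the rest in the last picture. The gripper never went down near it.
- **Robot:** the gripper hangs free at about 197 mm, with wrist force near zero.

**What disagreed:** the two cameras differed by 2–4 mm on the radio's x position. I used the top view, and the fits confirmed it. The final press on the seated cover reached about 32 N, because I pushed a little further after it was already home. That is above the 6–18 N needed to snap it but under the 40 N limit.

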